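# Pin the formula dispenser's hopper into line on its stand

### The arm

A 6-joint arm with a two-finger parallel gripper is mounted at the origin on the work surface. World frame = base frame: x ahead of the robot, y to its left, z up, the work surface at z = 0. Lengths are in m, angles in rad, forces in N, time in s.
With the tool pointing down it reaches from about 0.35 to 0.975 m from the base axis. Payload 4.9 kg.
Tool frame: the origin (TCP) lies at the very end of the fingers, on their centre line; the grasp point (between the pads) lies manip.grip_point_offset behind it (manip.grip_point_offset is the distance from the TCP to the grasp point, in m); z points along the fingers, y is the line along which they close (so a half turn about z gives the same grasp; the last joint's range is limited). The gripper opens to 85 mm and grips with 20 to 120 N. Pads are 22 mm wide; open, the fingers measure 114 mm over their backs; the gripper's body (76 mm by 85 mm) begins 54 mm behind the grasp point. The pads swing forward as they close: fully open they stand 13 mm farther back than shut.
Start: joints at [1.075, 0.053, 1.613, -0, 1.476, -0.119], TCP at [0.23, 0.581, 0.231] pointing down, gripper open.
Joint ranges: [-3.01, 3.01], [-1.01, 2.22], [0.06, 2.58], [-1.02, 4.17], [0.09, 2.62], [-3.14, 3.14]. Speed limits (rad/s): [2.57, 2.57, 3.14, 3.14, 3.14, 3.14].

### API

Orientations are given as a unit quaternion [w, x, y, z].
In Python, from plant import manip gives the robot as it stands.
- The arm moves only by the shell command python3 -m crank 'ROWS' [OPENING]. ROWS is JSON, a list of rows, each an object of numbers: "x", "y", "z": the shift along the tool's x, y, z in cm; "turn": the turn about the tool's z in rad. In form: [{"x": .., "y": .., "z": .., "turn": ..}, ...]. A call has 1 to 5 rows; each row shifts and turns the commanded pose from where the row before left it, along the tool's axes as they then stand; what a row does not reach is not made up. A row lasts 1/10 s, in which the tool goes at most 50 mm and 8.59 degrees, less where a joint would pass 70% of its speed; a pose out of reach is approached as far as the arm can. A call with a gripper value outside its range is refused whole. OPENING is the opening in per cent of the stroke, from 0 (shut) to 100 (fully open), set as the call begins (- or left out, the last holds). The fingers move at their own pace and stop on an object; the grip force is fixed at half the most. Time passes only in rows, so rows that do not move let the fingers close. It gives the time, the measured TCP pose, the force, the opening and the grip force at its end, in the units of the state.
- manip.state(): the state, without advancing time (a new reading comes with each control period).
- manip.grab_frame(name): name is "scene" or "top" or "wrist"; returns (picture, depth): 420x560x3 uint8, red, green, blue; 420x560 float32, m along the optical axis (not along the pixel's ray), 0 where there is no reading.
- manip.camera_model(name): a dict with "mtx" (3x3 intrinsics, pixels), "k1" (the pictures are not rectified: a ray, as slopes to the right and down, at radius r is drawn at 1 + k1 r^2 times it, then the intrinsics apply), "world_to_cam" (4x4, takes a point from world to camera coordinates). Camera axes: x right, y down, z forward; pixel columns grow to the right and rows downward; lengths in m; the calibration is good to about 2 mm. A picture is of the moment at which its call begins: read the wrist's pose just before it. camera_model takes no time and is no camera call; for the wrist camera it gives the pose at the moment of the call.
- manip.job_done(): hands the job in; it is judged then, once.
The state is a dict: "time": time; "joint_pos": joint angles; "joint_vel": joint speeds; "joint_efforts": joint torques, N m; "tool_pos": TCP position; "tool_rot": TCP orientation; "contact_force": force on the tool from outside, world axes, zero at the start; "ft_torque": the same for the moment, N m; "gripper_width": opening from 0.0 (shut) to 1.0 (fully open); "grasp_force": force on a finger pad.
Only numpy, scipy, OpenCV 4.12 (cv2) and the standard library are available. Lean on these libraries where they do the work, as an engineer would, in place of code of your own. Each camera call takes 0.05 s, during which the arm holds its last target. There are 200 camera calls.

### The job

The formula dispenser's hopper has been put back a few millimetres out of line on its stand. Take the tapered steel pin out of its wooden rest and push it gently down through the hole in the hopper's tongue and on through the stand's hole below, so that its taper draws the hopper into line and its collar sits flush on the tongue, then let go. Do not force the pin (never push with more than about 25 N, 2.5 kg's weight), keep the hand off the dispenser itself, and leave the other things on the counter alone.

Things in the scene. Friction and masses are not known exactly. Their poses are not given: they have to be found in the camera images.
- pin: Steel drift pin, about 160 g, upright in its rest. Origin: on its axis, at the underside of its round collar (36 mm across, 5 mm thick); z up. Above the collar a square knob 22 x 22 mm (sides along x and y), from 5 to 39 mm above the origin. Below: a round shank 20 mm across for 32 mm, then a 40 mm taper to a 5 mm blunt tip 72 mm below the origin.
- pin_tip (a point): The centre of the pin's blunt lower tip, 72 mm below the pin's origin.
- rest: Wooden block 64 x 64 mm and 80 mm tall, fixed on the counter; origin under its centre. A vertical hole 23.5 mm across goes down through its middle; the pin hangs in it, collar on the block's top.
- tongue_hole (a point): Centre of the upper mouth of the hole in the hopper's white tongue, on its flat top 150 mm above the counter. Hole vertical, 21.5 mm across; tongue 12 mm thick, 50 mm wide along x, ending 28 mm from the hole along -y. Moves with the hopper; axes are the stand's. The tall hopper begins about 105 mm away along +y; nothing tall elsewhere.
- stand: Grey dispenser stand, fixed; origin under the middle of its base (160 x 300 mm along x, y). Its deck, 14 mm thick and 3 mm below the tongue, has a hole like the tongue's, hidden and not measured: at the start it lies 4 to 7 mm to one side, way and amount unknown. It does not give: as the taper wedges in it, let the pin drift sideways to it, taking the tongue along.
- bottle: Empty glass baby bottle, 56 mm across, 115 mm tall, standing; origin under its centre.
- canister: Closed white ceramic canister with a wooden lid, 106 mm across, 145 mm tall; origin under its centre.
- funnel: Clear plastic funnel, mouth down, 90 mm across, 85 mm tall; origin under its centre.
- scoop: Green plastic scoop, cup 38 mm across and 30 mm tall with a flat handle 87 mm long; origin under the cup's centre.
- collar: White plastic bottle collar ring lying flat, 48 mm across, 16 mm tall; origin under its centre.
- mug: Blue ceramic mug, 76 mm across, 85 mm tall; origin under its centre.
- spoon: Spoon lying on the counter; origin under its middle.
- hopper_top (a point): Centre of the top of the lid of the hopper (108 mm across, top 316 mm above the counter), 160 mm from the tongue's hole along +y. Hopper and tongue are one piece that slides level on the stand, up to 9 mm in x and y from in line, without turning; stiff (about 3 N, plus about 250 N per m/s of sliding), and stays where left.
Mind the look-alikes: they are no part of the job. Leave any orange look-alike of the pin alone.

How it is judged:
By the outcome, as a careful person would: the job done as asked, in the order asked, and still so for the second after the job is handed in, with the robot touching nothing.
It also fails if it takes over 72 s, if anything falls off the work surface, if the arm or the gripper's body presses on something with over 40 N, if the wrist force passes 120 N, or if a joint passes its speed limit or range.

## Working session

There is one attempt and no reset: what is moved stays moved. The work goes in short steps, Python scripts to look and compute and a shell command to move; the robot and the scene stay as the last step left them, time stands still between calls to the robot, and variables do not carry over. Pictures are saved under pics/ and viewed, at most 10 in all, crops included, and the job is handed in when it is done.

```bash
ls; mkdir -p pics; python3 - <<'E'
from plant import manip
import cv2,numpy as np
for n in("scene","top"):
    p,d=manip.grab_frame(n); cv2.imwrite(f"pics/{n}0.png",p[:,:,::-1]); np.save(f"pics/{n}0.npy",d)
    m=manip.camera_model(n); print(m)
s=manip.state(); print(s); print(manip.grip_point_offset)
E
```

```text
pics
{'mtx': array([[531.2414502 ,   0.        , 273.36905907],
       [  0.        , 531.2414502 , 211.17317423],
       [  0.        ,   0.        ,   1.        ]]), 'k1': -0.18762672464183977, 'world_to_cam': array([[ 0.84956049,  0.52745417, -0.00625045, -0.5026134 ],
       [ 0.31957307, -0.5240853 , -0.78943502, -0.04052736],
       [-0.41966656,  0.66867533, -0.61380232,  1.75482805],
       [ 0.        ,  0.        ,  0.        ,  1.        ]])}
{'mtx': array([[469.86350178,   0.        , 277.8880885 ],
       [  0.        , 469.86350178, 220.66697288],
       [  0.        ,   0.        ,   1.        ]]), 'k1': -0.15586940965717797, 'world_to_cam': array([[ 0.02223122, -0.99959225,  0.01791931, -0.03926057],
       [-0.98829828, -0.02467843, -0.15052406,  0.59847834],
       [ 0.1509049 , -0.01436329, -0.98844393,  1.30765205],
       [ 0.        ,  0.        ,  0.        ,  1.        ]])}
{'time': 0.1, 'joint_pos': array([ 1.07500611e+00,  5.33255479e-02,  1.61420709e+00,  1.61775958e-05,
        1.47599054e+00, -1.18998066e-01]), 'joint_vel': array([-4.54757442e-05, -5.15256847e-04, -2.67510715e-03,  1.79788380e-03,
       -1.73413338e-03, -2.58370987e-04]), 'joint_efforts': array([-3.68760766e-04, -3.94899166e+01, -3.71365678e+01, -1.69870127e-04,
        3.99703276e-03, -2.28409658e-05]), 'tool_pos': array([0.22967754, 0.58064257, 0.23013433]), 'tool_rot': array([-2.99739482e-04,  1.87284263e-01,  9.82305285e-01, -9.17579672e-04]), 'contact_force': array([-0.39033433,  0.67000784,  0.29716309]), 'ft_torque': array([-0.0018795 , -0.00789205,  0.0120122 ]), 'grasp_force': 0.0, 'gripper_width': 0.9969444861911527}
0.0187
```

View pics/top0.png

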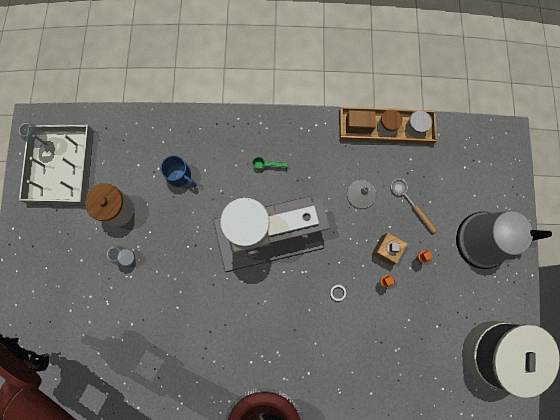

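View pics/scene0.png

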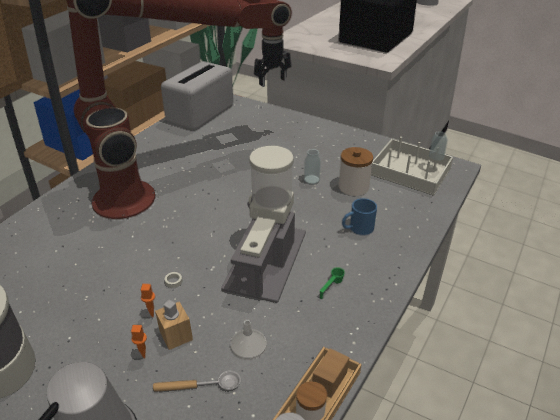

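The top view shows the pin's knob at about (394,248) in its rest, the tongue hole at (307,217) and the hopper lid at (245,222). The orange look-alikes are at (388,282) and (425,257). The scene view agrees. Next I'll measure.

```bash
cat > h.py <<'E'
from plant import manip
import cv2,numpy as np
def ray(m,uv):
    x=cv2.undistortPoints(np.array([[uv]],float),m["mtx"],np.array([m["k1"],0,0,0,0.]))[0,0]
    T=m["world_to_cam"];R=T[:3,:3];return -R.T@T[:3,3],R.T@np.array([x[0],x[1],1])
def atz(m,uv,z):
    c,r=ray(m,uv);return c+r*(z-c[2])/r[2]
def px(m,P):
    T=m["world_to_cam"];q=T[:3,:3]@np.asarray(P,float)+T[:3,3];x=q[:2]/q[2]
    return m["mtx"][:2,:2]@(x*(1+m["k1"]*(x@x)))+m["mtx"][:2,2]
E
python3 - <<'E'
from h import *
m=manip.camera_model("top")
for n,uv,z in(("knob",(394.5,247.5),.119),("hole",(307,217),.15),("lid",(244,222),.316),("fun",(361,194),.04),("c1",(388,282),.1),("c2",(425,257),.1),("ring",(338,293),.01)):print(n,atz(m,uv,z).round(4))
I=cv2.imread("pics/top0.png")
a=cv2.resize(I[190:300,280:440],None,fx=5,fy=5,interpolation=cv2.INTER_CUBIC);cv2.imwrite("pics/crop0.png",a)
E
```

```text
knob [ 0.5217 -0.3451  0.119 ]
hole [ 0.5951 -0.1009  0.15  ]
lid [0.5529 0.0565 0.316 ]
fun [ 0.6856 -0.268   0.04  ]
c1 [ 0.4278 -0.3311  0.1   ]
c2 [ 0.4986 -0.4374  0.1   ]
ring [ 0.3959 -0.2055  0.01  ]
```

View pics/crop0.png

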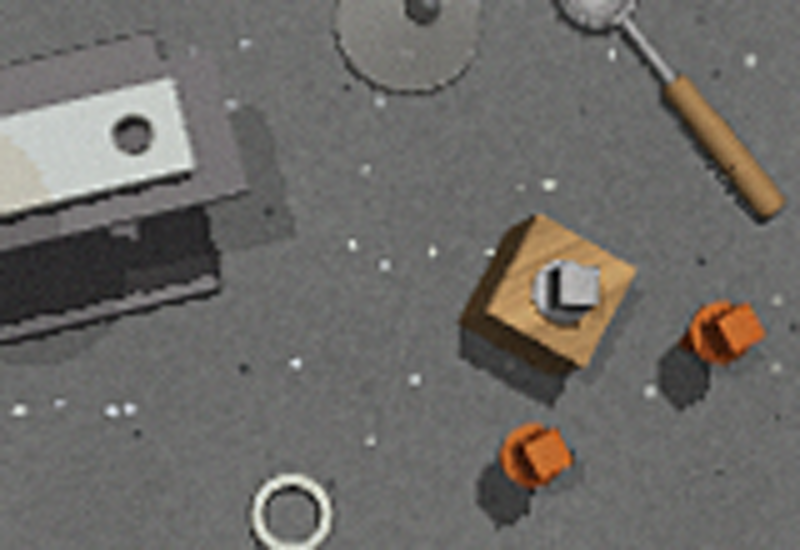

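The crop shows the steel pin's knob centred near crop (579,286), with its sides roughly along the image axes. The tongue hole is at crop (133,133). I'll raise the arm and travel towards the pin for a wrist view.

```bash
cat >> h.py <<'E'
from scipy.spatial.transform import Rotation as Ro
def rel(P):
    s=manip.state();q=s["tool_rot"];R=Ro.from_quat([q[1],q[2],q[3],q[0]]).as_matrix()
    return (R.T@(np.asarray(P)-s["tool_pos"])*100).round(2), np.degrees(np.arctan2(R[1,1],R[0,1])).round(2)
E
D='[{"x":-3.1,"y":-3.8},{"x":-3.1,"y":-3.8},{"x":-3.1,"y":-3.8},{"x":-3.1,"y":-3.8},{"x":-3.1,"y":-3.8}]' ; unset D
python3 -m crank '[{"x":-2,"y":-2.4,"z":-3.5},{"x":-2,"y":-2.4,"z":-3.5},{"x":-2,"y":-2.4,"z":-3.5},{"x":-2,"y":-2.4,"z":-3.5},{"x":-2,"y":-2.4,"z":-3}]' &&
python3 -m crank '[{"x":-3.1,"y":-3.8},{"x":-3.1,"y":-3.8},{"x":-3.1,"y":-3.8},{"x":-3.1,"y":-3.8},{"x":-3.1,"y":-3.8}]' &&
python3 -m crank '[{"x":-3.1,"y":-3.8},{"x":-3.1,"y":-3.8},{"x":-3.1,"y":-3.8},{"x":-3.1,"y":-3.8},{"x":-3.1,"y":-3.8}]' &&
python3 -m crank '[{"x":-3.1,"y":-3.8},{"x":-3.1,"y":-3.8},{"x":-3.1,"y":-3.8},{"x":-3.1,"y":-3.8},{}]'
python3 -c "
from h import *
print(rel([.5217,-.3451,.25]),manip.state()['joint_pos'].round(2))
m=manip.camera_model('wrist');T=np.linalg.inv(m['world_to_cam']);print(T.round(3),m['mtx'],m['k1'])"
```

```text
(array([-61.22, -75.34,  -1.86]), np.float64(68.41)) [ 1.08  0.05  1.61  0.    1.48 -0.12]
[[ 0.368  0.886  0.28   0.158]
 [ 0.93  -0.351 -0.113  0.609]
 [-0.001  0.302 -0.953  0.373]
 [ 0.     0.     0.     1.   ]] [[366.83349524   0.         281.17111632]
 [  0.         366.83349524 213.74498374]
 [  0.           0.           1.        ]] -0.09235631401557531schema error: expected keys x, y, z, turn
```

```bash
python3 -m crank '[{"x":-2,"y":-2.4,"z":-3.5,"turn":0},{"x":-2,"y":-2.4,"z":-3.5,"turn":0},{"x":-2,"y":-2.4,"z":-3.5,"turn":0},{"x":-2,"y":-2.4,"z":-3.5,"turn":0},{"x":-2,"y":-2.4,"z":-3,"turn":0}]' &&
python3 -m crank '[{"x":-3.1,"y":-3.8,"z":0,"turn":0},{"x":-3.1,"y":-3.8,"z":0,"turn":0},{"x":-3.1,"y":-3.8,"z":0,"turn":0},{"x":-3.1,"y":-3.8,"z":0,"turn":0},{"x":-3.1,"y":-3.8,"z":0,"turn":0}]' &&
python3 -m crank '[{"x":-3.1,"y":-3.8,"z":0,"turn":0},{"x":-3.1,"y":-3.8,"z":0,"turn":0},{"x":-3.1,"y":-3.8,"z":0,"turn":0},{"x":-3.1,"y":-3.8,"z":0,"turn":0},{"x":-3.1,"y":-3.8,"z":0,"turn":0}]' &&
python3 -m crank '[{"x":-3.1,"y":-3.8,"z":0,"turn":0},{"x":-3.1,"y":-3.8,"z":0,"turn":0},{"x":-3.1,"y":-3.8,"z":0,"turn":0},{"x":-3.1,"y":-3.8,"z":0,"turn":0},{"x":0,"y":0,"z":0,"turn":0}]'
python3 -c "
from h import *
print(rel([.5217,-.3451,.25]),rel([.5951,-.1009,.3]),manip.state()['joint_pos'].round(2))"
```

```text
time: 0.6
tool_pos: [0.2789, 0.4315, 0.4029]
tool_rot: [0.0, 0.187, 0.982, 0.0]
contact_force: [0.8, -1.1, 0.8]
gripper_width: 0.998
grasp_force: 0.0
time: 1.1
tool_pos: [0.3529, 0.1973, 0.4009]
tool_rot: [0.0, 0.187, 0.982, -0.0]
contact_force: [0.3, 0.8, -0.8]
gripper_width: 0.998
grasp_force: 0.0
time: 1.6
tool_pos: [0.4272, -0.0367, 0.401]
tool_rot: [0.0, 0.187, 0.982, 0.0]
contact_force: [0.7, -0.7, -0.2]
gripper_width: 0.997
grasp_force: 0.0
time: 2.1
tool_pos: [0.4868, -0.2261, 0.3983]
tool_rot: [-0.002, 0.19, 0.982, 0.0]
contact_force: [0.0, 0.8, -0.7]
gripper_width: 1.0
grasp_force: 0.0
(array([-7.75, -9.73, 14.8 ]), np.float64(68.09)) (array([-5.42, 15.66,  9.8 ]), np.float64(68.09)) [-0.57 -0.2   1.58 -0.    1.77 -1.76]
```

```bash
python3 -m crank '[{"x":-2.6,"y":-3.2,"z":2.5,"turn":0},{"x":-2.6,"y":-3.2,"z":2.5,"turn":0},{"x":-2.6,"y":-3.3,"z":2.5,"turn":0},{"x":0,"y":0,"z":2.5,"turn":-0.14},{"x":0,"y":0,"z":0,"turn":-0.14}]' && python3 -m crank '[{"x":0,"y":0,"z":0,"turn":-0.097},{"x":0,"y":0,"z":0,"turn":0},{"x":0,"y":0,"z":0,"turn":0}]'
python3 - <<'E'
from h import *
print(rel([.5217,-.3451,.25]),manip.state()['joint_pos'].round(2))
m=manip.camera_model("wrist");p,d=manip.grab_frame("wrist");print(px(m,[.5217,-.3451,.119]))
np.save("pics/w1.npy",d)
u,v=map(int,px(m,[.5217,-.3451,.1]));cv2.imwrite("pics/w1full.png",p[:,:,::-1])
cv2.imwrite("pics/w1.png",cv2.resize(p[max(v-60,0):v+60,u-80:u+80,::-1],None,fx=5,fy=5,interpolation=cv2.INTER_CUBIC));print(u,v)
import pickle;pickle.dump(m,open("pics/w1.pkl","wb"))
E
```

```text
time: 2.6
tool_pos: [0.5217, -0.3397, 0.2946]
tool_rot: [-0.004, 0.046, 0.999, 0.003]
contact_force: [-0.1, 0.8, -0.0]
gripper_width: 0.997
grasp_force: 0.0
time: 2.9
tool_pos: [0.5235, -0.34, 0.3014]
tool_rot: [-0.0, 0.001, 1.0, 0.0]
contact_force: [-0.6, -0.3, 0.5]
gripper_width: 0.999
grasp_force: 0.0
(array([ 0.17, -0.51,  5.14]), np.float64(89.92)) [-0.7   0.02  1.53  0.    1.59 -2.26]
[275.36973589 185.04250781]
275 180
```

View pics/w1.png

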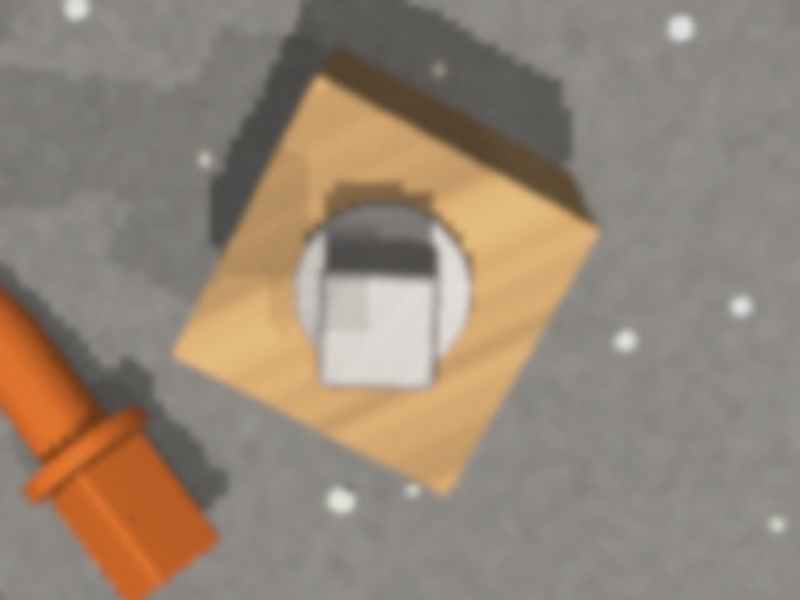

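The knob's top face is centred at crop (380,330), with its sides along the image axes within about 1.5°. The round collar is centred at crop (384,290).

```bash
python3 - <<'E'
from h import *
import pickle;m=pickle.load(open("pics/w1.pkl","rb"))
f=lambda u,v:(195+(u-2)/5,120+(v-2)/5)
a=atz(m,f(380,330),.119);b=atz(m,f(384,290),.085);print(a,b)
c=[atz(m,f(*q),.119)[:2] for q in((327,273),(437,276),(434,387),(321,386))]
for i in range(4):
    e=c[(i+1)%4]-c[i];print(np.linalg.norm(e),np.degrees(np.arctan2(e[1],e[0])))
print(rel([*((a+b)/2)[:2],.087]))
E
```

```text
[ 0.52220856 -0.34943915  0.119     ] [ 0.52201159 -0.34954915  0.085     ]
0.019828868228021122 88.25717297797972
0.020709131957175907 -1.5983266867295816
0.02073777168105836 -90.66484680646903
0.021116445535144263 175.94206411229496
(array([ 0.14, -0.94, 21.45]), np.float64(89.94))
```

```bash
python3 -m crank '[{"x":0.14,"y":-0.94,"z":4.3,"turn":0.025},{"x":0,"y":0,"z":4.5,"turn":0},{"x":0,"y":0,"z":4.5,"turn":0},{"x":0,"y":0,"z":4,"turn":0},{"x":0,"y":0,"z":2.5,"turn":0}]' && python3 -m crank '[{"x":0,"y":0,"z":1.5,"turn":0},{"x":0,"y":0,"z":0,"turn":0},{"x":0,"y":0,"z":0,"turn":0}]'
python3 -c "
from h import *
print(rel([.5221,-.3495,.088]))"
```

```text
time: 3.45
tool_pos: [0.5205, -0.3483, 0.0995]
tool_rot: [-0.002, 0.013, 1.0, 0.002]
contact_force: [0.1, -0.4, -0.4]
gripper_width: 1.001
grasp_force: 0.0
time: 3.75
tool_pos: [0.5229, -0.3505, 0.0899]
tool_rot: [0.001, 0.013, 1.0, -0.001]
contact_force: [0.5, 0.3, 0.8]
gripper_width: 1.001
grasp_force: 0.0
(array([0.08, 0.1 , 0.18]), np.float64(88.56))
```

```bash
python3 -m crank '[{"x":0.05,"y":0.08,"z":0.15,"turn":0},{"x":0,"y":0,"z":0,"turn":0},{"x":0,"y":0,"z":0,"turn":0},{"x":0,"y":0,"z":0,"turn":0},{"x":0,"y":0,"z":0,"turn":0}]' 15 && python3 -m crank '[{"x":0,"y":0,"z":0,"turn":0},{"x":0,"y":0,"z":0,"turn":0},{"x":0,"y":0,"z":0,"turn":0}]'
```

```text
time: 4.25
tool_pos: [0.522, -0.3494, 0.0876]
tool_rot: [0.001, 0.012, 1.0, -0.0]
contact_force: [-0.2, 0.2, 4.9]
gripper_width: 0.253
grasp_force: 59.8
time: 4.55
tool_pos: [0.5219, -0.3494, 0.0876]
tool_rot: [0.0, 0.012, 1.0, -0.0]
contact_force: [0.1, -1.3, 3.8]
gripper_width: 0.247
grasp_force: 59.5
```

```bash
python3 -m crank '[{"x":0,"y":0,"z":-2,"turn":0},{"x":0,"y":0,"z":-4,"turn":0},{"x":0,"y":0,"z":-4,"turn":0},{"x":0,"y":0,"z":-4.5,"turn":0},{"x":0,"y":0,"z":-4.5,"turn":0}]' && python3 -m crank '[{"x":-1.8,"y":4,"z":-1,"turn":0},{"x":-1.8,"y":4,"z":0,"turn":0},{"x":-1.8,"y":4,"z":0,"turn":0},{"x":-1.8,"y":4,"z":0,"turn":0},{"x":0,"y":1,"z":0,"turn":0}]' && python3 -m crank '[{"x":0,"y":0,"z":0,"turn":0},{"x":0,"y":0,"z":0,"turn":0},{"x":0,"y":0,"z":0,"turn":0}]'
python3 - <<'E'
from h import *
import pickle
m=manip.camera_model("wrist");p,d=manip.grab_frame("wrist");q=px(m,[.595,-.101,.15]);print(q,manip.state()["tool_pos"])
pickle.dump(m,open("pics/w2.pkl","wb"));np.save("pics/w2.npy",d)
cv2.imwrite("pics/w2.png",p[:,:,::-1])
E
```

```text
time: 5.05
tool_pos: [0.5207, -0.3483, 0.2764]
tool_rot: [-0.001, 0.012, 1.0, 0.001]
contact_force: [0.5, -0.3, -2.2]
gripper_width: 0.246
grasp_force: 61.0
time: 5.55
tool_pos: [0.5985, -0.1768, 0.285]
tool_rot: [-0.001, 0.01, 1.0, 0.001]
contact_force: [0.1, -0.8, -2.0]
gripper_width: 0.248
grasp_force: 61.2
time: 5.85
tool_pos: [0.5971, -0.1823, 0.2863]
tool_rot: [-0.0, 0.013, 1.0, -0.0]
contact_force: [-0.8, -0.1, -1.7]
gripper_width: 0.25
grasp_force: 61.2
[383.49527108 195.43642542] [ 0.59719023 -0.1823357   0.28648192]
```

View pics/w2.png

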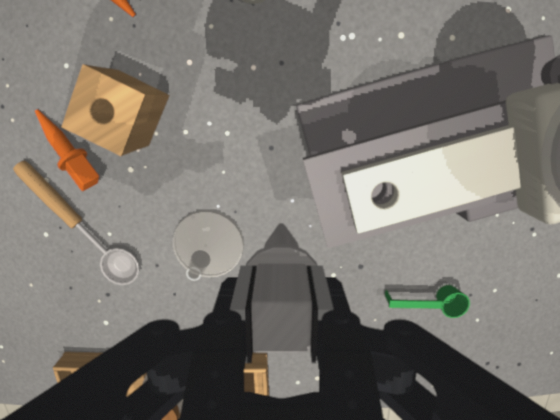

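The pin is held, tip at about (281,227), with the collar visible behind it. The tongue hole is at about (385,194), and something shows inside it. I'll zoom in on it.

```bash
python3 - <<'E'
import cv2
I=cv2.imread("pics/w2.png");cv2.imwrite("pics/w2c.png",cv2.resize(I[170:245,265:415],None,fx=5.3,fy=5.3,interpolation=cv2.INTER_CUBIC))
E
```

```text
(no output)
```

View pics/w2c.png

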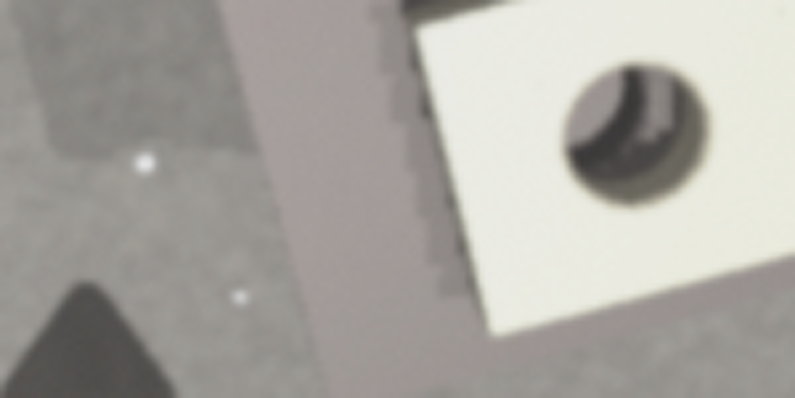

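The hole's rim is centred at crop (635,134). Inside, a light disc edge is shifted to the upper left, which hints at the way the deck hole lies. The pin's tip is at crop (86,287).

```bash
python3 - <<'E'
from h import *
import pickle;m=pickle.load(open("pics/w2.pkl","rb"))
f=lambda u,v:(265+(u-2.2)/5.3,170+(v-2.2)/5.3)
t=atz(m,f(635,134),.15);print("hole",t)
print("edges",[ (atz(m,f(*q),.15)[:2]-t[:2]).round(4) for q in((562,134),(709,134),(635,62),(635,207))])
print("deckhole?",[atz(m,f(565,85),z)[:2]-t[:2] for z in(.135,.121)])
for z in(.135,.121): print([ (atz(m,f(*q),z)[:2]-t[:2]).round(4) for q in((632,70),(630,100),(600,140),(570,150))])
print("tip",atz(m,f(86,285),.2067), manip.state()["tool_pos"])
print(rel([t[0],t[1],.23]))
E
```

```text
hole [ 0.59455176 -0.10030146  0.15      ]
edges [array([-0.0003, -0.011 ]), array([0.0003, 0.0113]), array([-0.011 , -0.0006]), array([0.0114, 0.0006])]
deckhole? [array([-0.00415886, -0.00721633]), array([-0.00079317, -0.00375957])]
[array([-0.0063,  0.0033]), array([-0.0015,  0.0032]), array([ 0.0049, -0.0012]), array([ 0.0064, -0.006 ])]
[array([-0.003 ,  0.0072]), array([0.002 , 0.0071]), array([0.0087, 0.0025]), array([ 0.0102, -0.0024])]
tip [ 0.59652602 -0.18241402  0.2067    ] [ 0.59719023 -0.1823357   0.28648192]
(array([0.48, 8.19, 5.65]), np.float64(88.46))
```

The inner rim fits a circle about 3.5–4 mm from the tongue hole along world -y. I'll aim the pin at that axis and go down slowly, watching forces.

```bash
python3 -m crank '[{"x":0.22,"y":3.9,"z":0,"turn":0},{"x":0.21,"y":3.92,"z":0,"turn":0},{"x":0,"y":0,"z":2.5,"turn":0},{"x":0,"y":0,"z":2,"turn":0},{"x":0,"y":0,"z":0.6,"turn":0}]' && python3 -m crank '[{"x":0,"y":0,"z":0,"turn":0},{"x":0,"y":0,"z":0,"turn":0},{"x":0,"y":0,"z":0,"turn":0},{"x":0,"y":0,"z":0,"turn":0}]'
python3 -c "
from h import *
print(rel([.595,-.104,.2346]))"
```

```text
time: 6.4
tool_pos: [0.5938, -0.103, 0.2328]
tool_rot: [-0.002, 0.013, 1.0, 0.001]
contact_force: [0.3, 0.2, -2.0]
gripper_width: 0.245
grasp_force: 61.1
time: 6.8
tool_pos: [0.596, -0.1031, 0.2372]
tool_rot: [0.001, 0.013, 1.0, -0.0]
contact_force: [-0.1, -0.7, -2.6]
gripper_width: 0.247
grasp_force: 61.1
(array([ 0.1 , -0.09,  0.26]), np.float64(88.55))
```

```bash
python3 -m crank '[{"x":0.08,"y":-0.08,"z":0.3,"turn":0},{"x":0,"y":0,"z":0.5,"turn":0},{"x":0,"y":0,"z":0.5,"turn":0},{"x":0,"y":0,"z":0.3,"turn":0},{"x":0,"y":0,"z":0.3,"turn":0}]' && python3 -m crank '[{"x":0,"y":0,"z":0.3,"turn":0},{"x":0,"y":0,"z":0.3,"turn":0},{"x":0,"y":0,"z":0,"turn":0},{"x":0,"y":0,"z":0,"turn":0}]'
python3 - <<'E'
from h import *
print(rel([.595,-.104,.2146]))
p,d=manip.grab_frame("wrist");cv2.imwrite("pics/w3.png",cv2.resize(p[130:280,180:380,::-1],None,fx=4,fy=4,interpolation=cv2.INTER_CUBIC))
E
```

```text
time: 7.3
tool_pos: [0.5944, -0.1033, 0.2161]
tool_rot: [-0.0, 0.012, 1.0, 0.0]
contact_force: [-0.4, -0.3, -2.3]
gripper_width: 0.243
grasp_force: 61.1
time: 7.7
tool_pos: [0.5946, -0.1034, 0.2108]
tool_rot: [-0.0, 0.012, 1.0, -0.0]
contact_force: [0.7, -1.1, -1.6]
gripper_width: 0.245
grasp_force: 61.1
(array([-0.04, -0.06, -0.38]), np.float64(88.58))
```

View pics/w3.png

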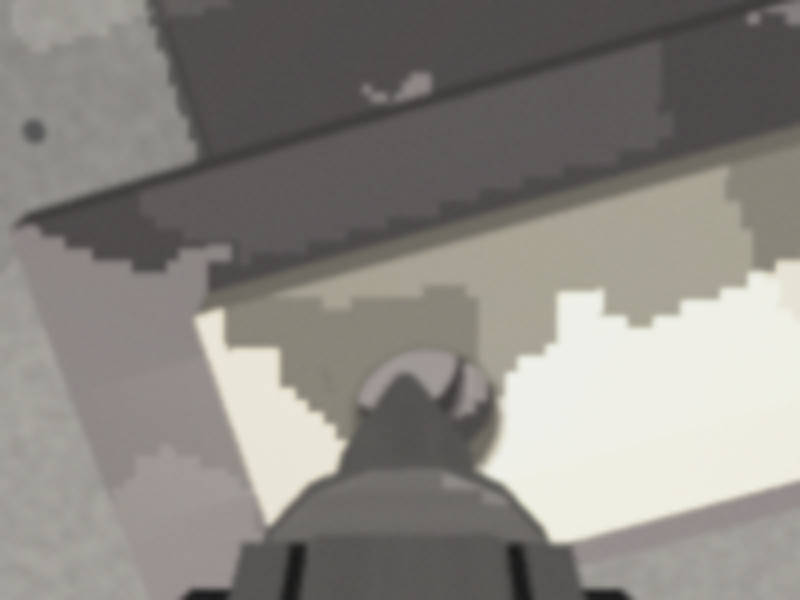

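The tip is inside the hole with no contact force, and the deck hole's edge shows to the right of it near crop (460,380). I'll keep going down slowly.

```bash
python3 -m crank '[{"x":0,"y":0,"z":0.2,"turn":0},{"x":0,"y":0,"z":0.2,"turn":0},{"x":0,"y":0,"z":0.2,"turn":0},{"x":0,"y":0,"z":0,"turn":0}]' && python3 -m crank '[{"x":0,"y":0,"z":0.2,"turn":0},{"x":0,"y":0,"z":0.2,"turn":0},{"x":0,"y":0,"z":0.2,"turn":0},{"x":0,"y":0,"z":0,"turn":0}]'
```

```text
time: 8.15
tool_pos: [0.5943, -0.1033, 0.2042]
tool_rot: [-0.0, 0.012, 1.0, 0.0]
contact_force: [-0.1, 0.1, -2.0]
gripper_width: 0.251
grasp_force: 61.1
time: 8.55
tool_pos: [0.5944, -0.103, 0.1985]
tool_rot: [-0.0, 0.012, 1.0, 0.0]
contact_force: [-0.1, 0.4, -2.2]
gripper_width: 0.249
grasp_force: 61.2
```

```bash
python3 -m crank '[{"x":0,"y":0,"z":0.2,"turn":0},{"x":0,"y":0,"z":0.2,"turn":0},{"x":0,"y":0,"z":0,"turn":0}]' && python3 -m crank '[{"x":0,"y":0,"z":0.2,"turn":0},{"x":0,"y":0,"z":0.2,"turn":0},{"x":0,"y":0,"z":0,"turn":0}]'
```

```text
time: 8.85
tool_pos: [0.5945, -0.103, 0.1947]
tool_rot: [-0.0, 0.012, 1.0, 0.0]
contact_force: [-0.8, 3.7, 0.3]
gripper_width: 0.241
grasp_force: 61.5
time: 9.15
tool_pos: [0.5945, -0.1033, 0.1905]
tool_rot: [-0.0, 0.012, 1.0, 0.0]
contact_force: [-1.1, 3.2, 0.7]
gripper_width: 0.247
grasp_force: 61.7
```

```bash
python3 -m crank '[{"x":0,"y":0,"z":0.2,"turn":0},{"x":0,"y":0,"z":0.2,"turn":0},{"x":0,"y":0,"z":0,"turn":0}]' && python3 -m crank '[{"x":0,"y":0,"z":0.2,"turn":0},{"x":0,"y":0,"z":0.1,"turn":0},{"x":0,"y":0,"z":0,"turn":0}]'
```

```text
time: 9.45
tool_pos: [0.5944, -0.1034, 0.1859]
tool_rot: [-0.0, 0.012, 1.0, 0.0]
contact_force: [-0.3, 2.1, -1.9]
gripper_width: 0.246
grasp_force: 61.5
time: 9.75
tool_pos: [0.5944, -0.1036, 0.1835]
tool_rot: [-0.0, 0.012, 1.0, -0.0]
contact_force: [-0.6, 2.9, -0.9]
gripper_width: 0.248
grasp_force: 61.3
```

```bash
python3 -m crank '[{"x":0,"y":0,"z":0.1,"turn":0},{"x":0,"y":0,"z":0.1,"turn":0},{"x":0,"y":0,"z":0,"turn":0}]'
```

```text
time: 10.05
tool_pos: [0.5945, -0.1038, 0.182]
tool_rot: [-0.0, 0.012, 1.0, -0.0]
contact_force: [-2.4, 1.1, 1.5]
gripper_width: 0.249
grasp_force: 61.6
```

```bash
python3 -m crank '[{"x":0.04,"y":0,"z":0.1,"turn":0},{"x":0,"y":0,"z":0.1,"turn":0},{"x":0,"y":0,"z":0,"turn":0}]'
```

```text
time: 10.35
tool_pos: [0.5942, -0.1038, 0.1802]
tool_rot: [0.0, 0.012, 1.0, -0.0]
contact_force: [-3.5, 0.5, 2.9]
gripper_width: 0.247
grasp_force: 61.9
```

```bash
python3 -m crank '[{"x":0.05,"y":0,"z":0,"turn":0},{"x":0.05,"y":0,"z":0,"turn":0},{"x":0,"y":0,"z":0,"turn":0}]' && python3 -m crank '[{"x":0.0,"y":0,"z":0.1,"turn":0},{"x":0,"y":0,"z":0.1,"turn":0},{"x":0,"y":0,"z":0,"turn":0}]'
```

```text
time: 10.65
tool_pos: [0.5938, -0.1037, 0.1801]
tool_rot: [0.001, 0.012, 1.0, -0.0]
contact_force: [1.3, -0.9, 1.3]
gripper_width: 0.249
grasp_force: 61.7
time: 10.95
tool_pos: [0.5936, -0.1038, 0.1785]
tool_rot: [0.001, 0.012, 1.0, -0.0]
contact_force: [-0.8, -1.0, 4.4]
gripper_width: 0.245
grasp_force: 62.1
```

```bash
python3 -m crank '[{"x":0.03,"y":-0.03,"z":0.1,"turn":0},{"x":0,"y":0,"z":0.1,"turn":0},{"x":0,"y":0,"z":0,"turn":0}]'
```

```text
time: 11.25
tool_pos: [0.5933, -0.104, 0.1767]
tool_rot: [0.001, 0.012, 1.0, -0.0]
contact_force: [-0.8, -1.6, 5.0]
gripper_width: 0.244
grasp_force: 62.2
```

```bash
python3 -m crank '[{"x":0.04,"y":-0.06,"z":0.1,"turn":0},{"x":0,"y":0,"z":0.1,"turn":0},{"x":0,"y":0,"z":0,"turn":0}]'
```

```text
time: 11.55
tool_pos: [0.593, -0.1044, 0.1745]
tool_rot: [0.001, 0.012, 1.0, -0.0]
contact_force: [0.3, -0.2, 3.9]
gripper_width: 0.252
grasp_force: 62.2
```

```bash
python3 -m crank '[{"x":0.02,"y":-0.02,"z":0.1,"turn":0},{"x":0,"y":0,"z":0.1,"turn":0},{"x":0,"y":0,"z":0,"turn":0}]'
```

```text
time: 11.85
tool_pos: [0.5925, -0.1045, 0.1716]
tool_rot: [0.0, 0.012, 1.0, -0.0]
contact_force: [1.9, -0.8, 2.9]
gripper_width: 0.247
grasp_force: 62.0
```

```bash
python3 -m crank '[{"x":-0.02,"y":-0.01,"z":0.1,"turn":0},{"x":0,"y":0,"z":0.1,"turn":0},{"x":0,"y":0,"z":0.1,"turn":0},{"x":0,"y":0,"z":0,"turn":0}]'
```

```text
time: 12.25
tool_pos: [0.5924, -0.1046, 0.1684]
tool_rot: [-0.0, 0.012, 1.0, 0.0]
contact_force: [2.3, -0.6, 0.5]
gripper_width: 0.248
grasp_force: 61.8
```

Shank is in both holes. Going on down.

```bash
python3 -m crank '[{"x":-0.03,"y":-0.01,"z":0.15,"turn":0},{"x":0,"y":0,"z":0.15,"turn":0},{"x":0,"y":0,"z":0.15,"turn":0},{"x":0,"y":0,"z":0,"turn":0}]'
```

```text
time: 12.65
tool_pos: [0.5925, -0.1046, 0.1638]
tool_rot: [-0.0, 0.012, 1.0, 0.0]
contact_force: [0.9, -0.6, 0.8]
gripper_width: 0.245
grasp_force: 61.7
```

```bash
python3 -m crank '[{"x":0,"y":0,"z":0.1,"turn":0},{"x":0,"y":0,"z":0.1,"turn":0},{"x":0,"y":0,"z":0.1,"turn":0},{"x":0,"y":0,"z":0,"turn":0}]'
```

```text
time: 13.05
tool_pos: [0.5926, -0.1046, 0.1611]
tool_rot: [-0.0, 0.012, 1.0, 0.0]
contact_force: [0.2, -0.4, 1.4]
gripper_width: 0.246
grasp_force: 61.7
```

Expect seating at TCP z ≈ 0.1576.

```bash
python3 -m crank '[{"x":0,"y":0,"z":0.1,"turn":0},{"x":0,"y":0,"z":0.1,"turn":0},{"x":0,"y":0,"z":0,"turn":0}]'
```

```text
time: 13.35
tool_pos: [0.5926, -0.1047, 0.1591]
tool_rot: [-0.0, 0.012, 1.0, 0.0]
contact_force: [0.5, -0.6, 1.4]
gripper_width: 0.246
grasp_force: 61.7
```

```bash
python3 -m crank '[{"x":0,"y":0,"z":0.1,"turn":0},{"x":0,"y":0,"z":0.05,"turn":0},{"x":0,"y":0,"z":0,"turn":0}]'
```

```text
time: 13.65
tool_pos: [0.5926, -0.1046, 0.1576]
tool_rot: [-0.0, 0.012, 1.0, 0.0]
contact_force: [0.6, 0.6, 2.4]
gripper_width: 0.246
grasp_force: 61.7
```

```bash
python3 -m crank '[{"x":0,"y":0,"z":0.05,"turn":0},{"x":0,"y":0,"z":0.05,"turn":0},{"x":0,"y":0,"z":0,"turn":0},{"x":0,"y":0,"z":0,"turn":0}]'
```

```text
time: 14.05
tool_pos: [0.5928, -0.1047, 0.1574]
tool_rot: [0.0, 0.012, 1.0, -0.0]
contact_force: [-0.4, 1.1, 5.0]
gripper_width: 0.248
grasp_force: 62.3
```

```bash
python3 -m crank '[{"x":0,"y":0,"z":0.05,"turn":0},{"x":0,"y":0,"z":0,"turn":0}]' && python3 -m crank '[{"x":0,"y":0,"z":-0.05,"turn":0},{"x":0,"y":0,"z":0,"turn":0},{"x":0,"y":0,"z":0,"turn":0},{"x":0,"y":0,"z":0,"turn":0}]' 80 && python3 -m crank '[{"x":0,"y":0,"z":-1,"turn":0},{"x":0,"y":0,"z":-3,"turn":0},{"x":0,"y":0,"z":-3,"turn":0},{"x":0,"y":0,"z":-3,"turn":0},{"x":0,"y":0,"z":-3,"turn":0}]' && python3 -m crank '[{"x":0,"y":-2,"z":-2,"turn":0},{"x":0,"y":-3,"z":0,"turn":0},{"x":0,"y":-3,"z":0,"turn":0},{"x":0,"y":0,"z":0,"turn":0},{"x":0,"y":0,"z":0,"turn":0}]'
python3 - <<'E'
from h import *
p,d=manip.grab_frame("wrist");m=manip.camera_model("wrist");cv2.imwrite("pics/w4.png",p[:,:,::-1])
u,v=map(int,px(m,[.5926,-.1046,.17]));print(u,v)
T=np.linalg.inv(m["world_to_cam"])
def world(u,v):
    c,r=ray(m,(u,v));return c+r*d[v,u]
for P in((.5926,-.1046,.189),(.5926-.014,-.1046,.155),(.5926,-.1046-.0145,.155),(.5926-.02,-.07,.15)):
    a,b=map(int,px(m,P).round());print(world(a,b).round(4))
b=p[v-75:v+75,u-100:u+100,::-1];cv2.imwrite("pics/w4c.png",cv2.resize(b,None,fx=4,fy=4,interpolation=cv2.INTER_CUBIC))
E
```

```text
time: 14.25
tool_pos: [0.5928, -0.1047, 0.1573]
tool_rot: [-0.0, 0.012, 1.0, -0.0]
contact_force: [-2.3, 1.2, 7.1]
gripper_width: 0.249
grasp_force: 62.5
time: 14.65
tool_pos: [0.5924, -0.1046, 0.1561]
tool_rot: [-0.001, 0.012, 1.0, 0.0]
contact_force: [-0.5, -0.3, 0.7]
gripper_width: 0.803
grasp_force: 0.0
time: 15.15
tool_pos: [0.5927, -0.1047, 0.2889]
tool_rot: [0.0, 0.012, 1.0, -0.0]
contact_force: [0.2, 1.3, -0.0]
gripper_width: 0.798
grasp_force: 0.0
time: 15.65
tool_pos: [0.5907, -0.185, 0.3072]
tool_rot: [0.0, 0.013, 1.0, 0.0]
contact_force: [0.1, 0.2, 0.6]
gripper_width: 0.805
grasp_force: 0.0
380 200
[ 0.5923 -0.1054  0.1905]
[ 0.5786 -0.1049  0.1557]
[ 0.5925 -0.1195  0.1566]
[ 0.5724 -0.0704  0.152 ]
```

View pics/w4c.png

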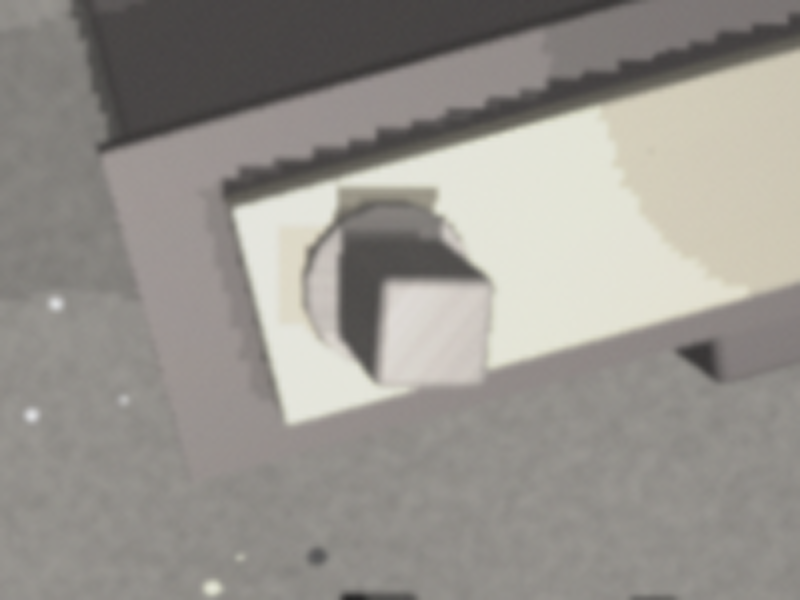

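The collar lies flat on the tongue at crop (385,280). The depths back this up: knob top 38.5 mm above the tongue (39 expected when seated), hand clear. Handing in.

```bash
python3 -c "
from plant import manip
print(manip.job_done())"
```

```text
the job is handed in; nothing more can be done
None
```

The pin is pushed down through the tongue and stand holes with its collar flush on the tongue and released, at no more than about 10 N of measured push and 15.7 s on the clock; the job is handed in, but no verdict came back.

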